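# Bayonet cap into the sprung mount, held home

## Robot

A 6-joint arm with a two-finger parallel gripper is mounted at the origin on the work surface. World frame = base frame: x ahead of the robot, y to its left, z up, the work surface at z = 0. Lengths are in m, angles in degrees, forces in N, time in s.
With the tool pointing down it reaches from about 0.3 to 0.75 m from the base axis. Payload 8.5 kg.
Tool frame: the origin (TCP) lies between the finger pads; the fingertips stand 17 mm ahead of it and the grasp point (between the pads) lies 2 mm behind it; z points along the fingers, y is the direction in which the jaws open and shut (so a half turn about z gives the same grasp; the last joint's range is limited). The gripper opens to 85 mm and grips with 20 to 120 N. Pads are 22 mm wide; open, the fingers measure 114 mm over their backs; the gripper's body (76 mm by 85 mm) begins 54 mm behind the grasp point. The pads swing forward as they close: fully open they stand 13 mm farther back than shut.
Start: joints at [-77.137, 21.807, 74.336, -0, 83.858, -12.336], TCP at [0.234, -0.498, 0.223] pointing down, gripper open.
Joint ranges: [-178.18, 178.18], [-50.72, 133.34], [12.68, 142.11], [-81.47, 261.47], [9.98, 163.14], [-165.26, 165.26]. Speed limits (degrees/s): [136.94, 136.94, 180, 180, 180, 180].

## Interface

Orientations are given as a 3x3 rotation matrix whose columns are the frame's x, y, z axes.
In Python, from rig import readout, eyes, env gives the robot as it stands.
- The arm moves only by the tool arm_command, never from a script. Its argument "rows" is text: rows parted by semicolons, each of 7 numbers parted by spaces: the closure, from 0 (fully open) to 1 (shut), then the shift along the tool's x, y, z in mm, then the turn, a rotation vector about the tool's x, y, z in degrees. In form: grip dx dy dz rx ry rz; .... A call has 1 to 5 rows; each row shifts and turns the commanded pose from where the row before left it, along the tool's axes as they then stand; what a row does not reach is not made up. A row lasts 1/12 s, in which the tool goes at most 41.7 mm and 7.16 degrees, less where a joint would pass 70% of its speed; a pose out of reach is approached as far as the arm can. A call with a gripper value outside its range is refused whole. The fingers move at their own pace and stop on an object; "squeeze" is the grip in N (left out, the last holds). Time passes only in rows, so rows that do not move let the fingers close. It gives the time, the measured TCP pose, the force and the opening at its end, in the units of the state.
- readout.observe(): the state, without advancing time (a new reading comes with each control period).
- eyes.get_image(name): name is "side" or "top"; returns the picture (480x640x3 uint8, red, green, blue); there is no depth.
- eyes.camera_model(name): a dict with "mtx" (3x3 intrinsics, pixels), "k1" (the pictures are not rectified: a ray, as slopes to the right and down, at radius r is drawn at 1 + k1 r^2 times it, then the intrinsics apply), "view" (4x4, takes a point from world to camera coordinates). Camera axes: x right, y up, looking along -z (the intrinsics and any distortion apply to the point x, -y, -z); pixel columns grow to the right and rows downward; lengths in m; the calibration is good to about 2 mm. A picture is of the moment at which its call begins. camera_model takes no time and is no camera call.
- env.close_job(): hands the job in, once; it reports no verdict.
The state is a dict: "time_s": time; "q": joint angles; "qvel": joint speeds; "joint_efforts": joint torques, N m; "position": TCP position; "tool_rot": TCP orientation; "ft_force": force on the tool from outside, world axes, zero at the start; "wrist_torque": the same for the moment, N m; "grip_width": finger opening in m.
Only numpy, scipy, OpenCV 4.12 (cv2) and the standard library are available. Lean on these libraries where they do the work, as an engineer would, in place of code of your own. Each camera call takes 0.05 s, during which the arm holds its last target. There are 200 camera calls.

## Task

Fit the bayonet cap (the one with two lugs and a finger bar) into the round mount with the two slots in its rim: let the lugs down through the slots, push the cap down against the spring until its flange is flush on the rim, and turn it clockwise a quarter turn until it meets its stop. Finish still gripping the cap and pressing it down flush at the end of its turn, so that a colleague can lock it with a screw; do not let go. Leave everything else on the bench where it is.

Things in the scene. Friction and masses are not known exactly. Their poses are not given: they have to be found in the camera images.
- cap: Loose aluminium bayonet cap, 0.16 kg, upright on a board 18 mm above the table. Origin: centre of underside, z up. Skirt 34 mm diameter, 26 high, lowest 4 mm tapered to 28. Two lugs at +x and -x, 10 wide, 8 to 14 mm up, reaching 24 mm from the axis. Flange 60 mm diameter, 26 to 30 mm up. Finger bar on top, see cap_bar. Half a turn gives the same shape.
- cap_bar (a point): Middle of the cap's finger bar, 47 mm above the cap's underside, same axes as the cap. The bar is 44 mm long along x (in line with the lugs), 22 mm wide along y and 34 mm high (30 to 64 mm above the underside); grip it across its width, from above.
- plug: Look-alike of the cap, not wanted: same skirt and flange but no lugs, and a round knob 24 mm in diameter, 30 to 60 mm up, in place of the bar. Loose. Origin: centre of underside.
- mount: The bayonet mount, fixed aluminium sleeve 72 mm in outer diameter, 62 mm high, on a round base disc 96 mm wide. Origin: centre of underside, z up, x along the line of the two slots in its rim. It may stand left or right; on the other side is a square-footed post holder with a narrow 40 mm tube, 70 mm high, without slots: not wanted.
- mount_mouth (a point): Centre of the mount's mouth, at rim top, 80 mm above the table; axes as the mount. Rim 6 mm thick, hole 38 mm in diameter, two slots at +x and -x, 14 mm wide, out to 27 mm from the axis. Below the rim the lugs turn only clockwise seen from above, 85 degrees from mid-slot to a solid stop. They clear the rim when the cap's origin is 20 mm below this point; flange flush = 26 mm below.
- plunger (a joint): How far the black spring plunger inside the mount is pressed down, in m: 0 at rest (its top 14 mm below the rim top), 0.006 when the lugs just clear the rim, 0.012 with the flange flush, at most 0.0125. It pushes up with 4 N at first plus 0.6 N per mm, about 11 N at flush; unpushed, the turned cap rises 6 mm.
- caliper: Bystander: a digital caliper lying on the board, 200 mm long along its x, 14 mm high. Origin: under its middle.
- nut: Bystander: a loose square steel nut, 19 mm wide, 11 mm high.
- circuit: Bystander: a small green circuit board, 55 x 42 mm, 14 mm high with its parts.
- driver: Bystander: a screwdriver lying on the board.
- cleaner: Bystander: a small closed bottle, 44 mm in diameter, 90 mm high.

How it is judged (in metres and radians):
On the way:
1. the cap is pushed down in the mount with its lugs lined up with the slots and past the rim (z of cap in the frame of mount_mouth below -0.0195 m and horizontal distance between cap and mount_mouth below 0.004 m and angle between the x axis of cap and the x axis of mount_mouth, either way round below 0.3 rad), for 0.05 s.
At the end, for the whole second after the job is handed in: The cap is gripped (over 2 N), at rest, upright (0.1 rad) and centred (4 mm) in the mount, within 0.3 rad of square to the slots, pressed to within 3.5 mm of flush, the plunger down over 8.5 mm (unpushed, the spring lifts it 6 mm) (z of cap in the frame of mount_mouth below -0.0225 m and value of joint plunger above 0.0085 m and horizontal distance between cap and mount_mouth below 0.004 m and angle between cap's own z axis and vertical below 0.1 rad and angle between the x axis of cap and the y axis of mount_mouth, either way round below 0.3 rad and contact force between the fingers and cap above 2 N and linear speed of cap below 0.02 m/s); the arm keeps its last pose, push and grip.
It fails at once if another thing on the bench is moved by more than 25 mm (distance of any of plug, caliper, nut, circuit, driver, cleaner from where it was at the start of the episode above 0.025 m).
It also fails if it takes over 42 s, if anything falls off the work surface, if the arm or the gripper's body presses on something with over 40 N, if the wrist force passes 120 N, or if a joint passes its speed limit or range.

## Working session

There is one attempt and no reset: what is moved stays moved. The work goes in short steps, Python scripts to look and compute and a tool call to move; the robot and the scene stay as the last step left them, time stands still between calls to the robot, and variables do not carry over. Pictures are saved under pics/ and viewed, about 8 in all and at most 12, crops included, and the job is handed in when it is done.

Besides the shell and the picture viewer there is one more tool, called after "Emit:" as name(argument=value, ...) on one line, values as JSON. arm_command: Moves the arm, as the interface text tells. Its arguments: {"type":"object","properties":{"rows":{"type":"string"},"squeeze":{"type":"number"}},"required":["rows"]}

```bash
mkdir -p pics; ls
python3 - <<'E'
from rig import readout, eyes, env
import cv2, json
for n in("side","top"):
    im=eyes.get_image(n); cv2.imwrite(f"pics/{n}0.png",im[:,:,::-1])
    m=eyes.camera_model(n); print(n,m)
print(readout.observe())
E
```

```text
pics
side {'mtx': array([[517.37614961,   0.        , 324.10927105],
       [  0.        , 517.37614961, 238.36176284],
       [  0.        ,   0.        ,   1.        ]]), 'k1': -0.06943092630243093, 'view': array([[-0.93361419, -0.35751685, -0.02337202,  0.51122134],
       [ 0.19587535, -0.5639511 ,  0.80224186, -0.20773877],
       [-0.29999566,  0.74440638,  0.59654148, -0.9203458 ],
       [ 0.        ,  0.        ,  0.        ,  1.        ]])}
top {'mtx': array([[492.91001041,   0.        , 324.76640616],
       [  0.        , 492.91001041, 241.20710701],
       [  0.        ,   0.        ,   1.        ]]), 'k1': -0.029984433125648004, 'view': array([[ 0.00739202, -0.99948062,  0.03136629, -0.03622556],
       [ 0.99658905,  0.0099416 ,  0.08192334, -0.55889115],
       [-0.08219262,  0.03065372,  0.99614493, -0.92958783],
       [ 0.        ,  0.        ,  0.        ,  1.        ]])}
{'time_s': 0.1, 'q': array([-7.71375820e+01,  2.18393484e+01,  7.43771011e+01, -9.58654013e-04,
        8.38603385e+01, -1.23353671e+01]), 'qvel': array([-0.03247544, -0.13153905, -0.18924837,  0.02354584,  0.00916377,
        0.03043428]), 'joint_efforts': array([ 3.25983521e-03, -4.49225271e+01, -2.31655651e+01, -2.05056767e-04,
        3.62945881e-03, -2.59517783e-06]), 'position': array([ 0.23409637, -0.49740065,  0.22257223]), 'tool_rot': array([[ 9.04842787e-01,  4.25745736e-01, -3.14561676e-04],
       [ 4.25745766e-01, -9.04841889e-01,  1.30287009e-03],
       [ 2.70062805e-04, -1.31281591e-03, -9.99999102e-01]]), 'ft_force': array([-0.67309475,  0.28196892,  0.69041951]), 'wrist_torque': array([-0.01629072, -0.03356146,  0.0069662 ]), 'grip_width': 0.08570870164473689}
```

View pics/top0.png

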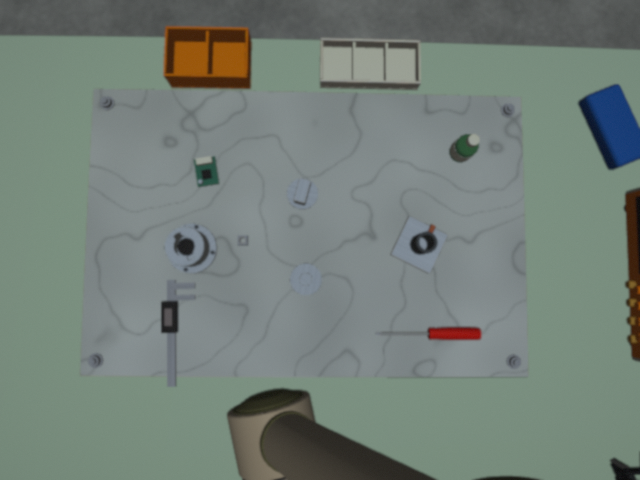

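View pics/side0.png

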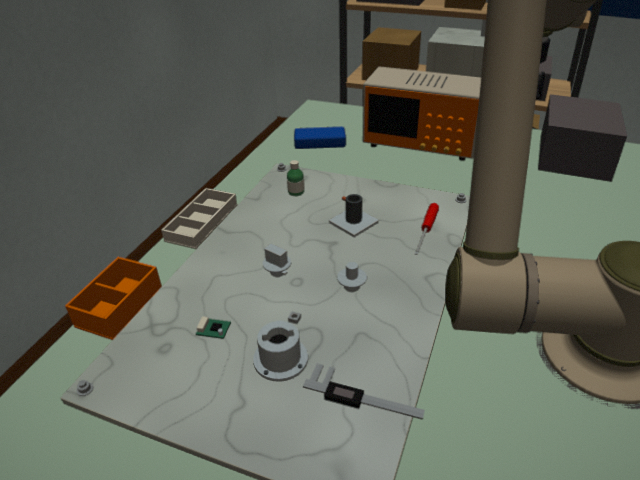

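The top view shows the cap at about (303,193), the plug at (305,279), the slotted mount at (190,247), and the post holder at (422,243). In the side view the cap is at (277,258) and the mount at (280,345). Next I'll look at enlarged crops.

```bash
cat > h.py <<'E'
import numpy as np, cv2
from rig import readout, eyes, env
from scipy.optimize import least_squares
M={n:eyes.camera_model(n) for n in("side","top")}
def proj(n,P):
    m=M[n]; P=np.atleast_2d(P); c=(m["view"][:3,:3]@P.T).T+m["view"][:3,3]
    s=np.c_[c[:,0],-c[:,1]]/-c[:,2:]; s=s*(1+m["k1"]*(s**2).sum(1,keepdims=True))
    return s*[m["mtx"][0,0],m["mtx"][1,1]]+m["mtx"][:2,2]
def tri(ps,pt):
    r=least_squares(lambda X:np.r_[proj("side",X)[0]-ps,proj("top",X)[0]-pt],[.5,0,.05])
    return r.x,r.fun
def at_z(n,p,z):
    r=least_squares(lambda X:proj(n,[X[0],X[1],z])[0]-p,[.5,0]); return np.r_[r.x,z]
def crop(im,c,h,s):
    x,y=c; return cv2.resize(im[y-h:y+h,x-h:x+h],(s,s),interpolation=cv2.INTER_CUBIC)
E
python3 - <<'E'
from h import *
t=cv2.imread("pics/top0.png"); s=cv2.imread("pics/side0.png")
o=np.vstack([np.hstack([crop(t,(303,193),24,300),crop(t,(190,247),32,300)]),np.hstack([crop(s,(277,258),24,300),crop(s,(280,345),32,300)])])
cv2.imwrite("pics/crops.png",o)
E
```

```text
(no output)
```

View pics/crops.png

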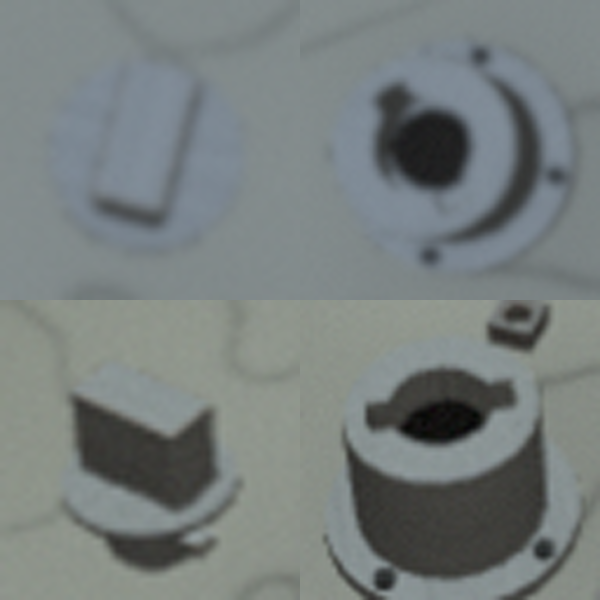

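The crops show the bar's top-face corners and the mount's slot ends clearly. I'll fit both poses from those features and overlay the result.

```bash
cat > fit.py <<'E'
from h import *
def un(p,c,h,off): 
    s=300/(2*h); return (np.array(p,float)-off+.5)/s-.5+np.array(c)-h
tc=un([[125,60],[193,66],[163,210],[95,197]],(303,193),24,[0,0])
sc=un([[73,397],[107,362],[214,407],[172,437]],(277,258),24,[0,300])
sb=un([[82,470],[217,470],[178,512]],(277,258),24,[0,300])
B=np.array([[22,11],[22,-11],[-22,-11],[-22,11]])/1e3
def place(q,L): 
    c,s=np.cos(q[2]),np.sin(q[2]); L=np.atleast_2d(L)
    return np.c_[q[0]+c*L[:,0]-s*L[:,1],q[1]+s*L[:,0]+c*L[:,1],q[3]+(L[:,2] if L.shape[1]>2 else 0)]
def res(q):
    T=place(q,B); b=place([*q[:3],q[3]-.034],B[[0,2,3]])
    return np.r_[(proj("top",T)-tc).ravel(),(proj("side",T)-sc).ravel(),(proj("side",b)-sb).ravel()]
r=least_squares(res,[.6,0,-.2,.08]); qc=r.x
if __name__=="__main__":
    print("cap top pose",qc,np.degrees(qc[2]));print(r.fun.round(1))
    so=[0,0]
    se=un([[367,416],[514,392]],(280,345),32,[300,300])
    E=np.array([at_z("side",p,.08) for p in se]); print("slots",E, E.mean(0), np.linalg.norm(E[0]-E[1]))
    d=E[0]-E[1]; m=E.mean(0); th=np.arctan2(d[1],d[0]);print(np.degrees(th))
    print("top rim centre", at_z("top",un([425,147],(190,247),32,[300,0]),.08))
    print("top base centre", at_z("top",un([452,154],(190,247),32,[300,0]),.026))
    np.save("m.npy",[m[0],m[1],th])
E
python3 fit.py
cat > ov.py <<'E'
from fit import *
import sys
q=np.load("m.npy"); 
t=cv2.imread("pics/top0.png"); s=cv2.imread("pics/side0.png")
a=np.linspace(0,2*np.pi,73)
ci=lambda r,z:np.c_[r*np.cos(a),r*np.sin(a),0*a+z]
mp=[*q,0.0]
slot=lambda k:np.array([[k*18,-7,80],[k*27,-7,80],[k*27,7,80],[k*18,7,80]])/1e3
mc=[(mp,ci(.036,.08)),(mp,ci(.019,.08)),(mp,slot(1)),(mp,slot(-1)),(mp,ci(.048,.024))]
cp=[*qc[:3],qc[3]-.064]
cc=[(cp,np.c_[B,[.064]*4][[0,1,2,3,0]]),(cp,ci(.03,.03))]
def draw(im,n,c,h,cs):
    k=400/(2*h); o=crop(im,c,h,400)
    for p,L in cs:
        u=(proj(n,place(p,L))-np.array(c)+h+.5)*k-.5
        cv2.polylines(o,[np.round(u*8).astype(int)],False,(0,0,255),1,cv2.LINE_AA,3)
    return o
h=[draw(t,"top",(303,193),24,cc),draw(t,"top",(190,247),32,mc),draw(s,"side",(277,258),24,cc),draw(s,"side",(280,345),32,mc)]
cv2.imwrite("pics/"+sys.argv[1],cv2.resize(np.vstack([np.hstack(h[:2]),np.hstack(h[2:])]),(600,600)) )
E
python3 ov.py ov1.png
```

```text
Traceback (most recent call last):
  File "fit.py", line 14, in <module>
    r=least_squares(res,[.6,0,-.2,.08]); qc=r.x
  File "fit.py", line 12, in res
    T=place(q,B); b=place([*q[:3],q[3]-.034],B[[0,2,3]])
  File "fit.py", line 10, in place
    return np.c_[q[0]+c*L[:,0]-s*L[:,1],q[1]+s*L[:,0]+c*L[:,1],q[3]+(L[:,2] if L.shape[1]>2 else 0)]
           ~~~~~^^^^^^^^^^^^^^^^^^^^^^^^^^^^^^^^^^^^^^^^^^^^^^^^^^^^^^^^^^^^^^^^^^^^^^^^^^^^^^^^^^^^
ValueError: all the input array dimensions except for the concatenation axis must match exactly, but along dimension 0, the array at index 0 has size 4 and the array at index 2 has size 1
Traceback (most recent call last):
  File "ov.py", line 1, in <module>
    from fit import *
  File "fit.py", line 14, in <module>
    r=least_squares(res,[.6,0,-.2,.08]); qc=r.x
  File "fit.py", line 12, in res
    T=place(q,B); b=place([*q[:3],q[3]-.034],B[[0,2,3]])
  File "fit.py", line 10, in place
    return np.c_[q[0]+c*L[:,0]-s*L[:,1],q[1]+s*L[:,0]+c*L[:,1],q[3]+(L[:,2] if L.shape[1]>2 else 0)]
           ~~~~~^^^^^^^^^^^^^^^^^^^^^^^^^^^^^^^^^^^^^^^^^^^^^^^^^^^^^^^^^^^^^^^^^^^^^^^^^^^^^^^^^^^^
ValueError: all the input array dimensions except for the concatenation axis must match exactly, but along dimension 0, the array at index 0 has size 4 and the array at index 2 has size 1
```

```bash
sed -i 's/else 0)\]/else 0*L[:,0])]/' fit.py; python3 fit.py && python3 ov.py ov1.png
```

```text
cap top pose [ 0.64779475  0.0132718  -0.19760823  0.08313812] -11.322117410434686
[-0.3 -1.1  0.6  0.4  0.5  0.6 -0.5  0.2 -1.1 -0.7 -0.1 -0.6  0.1 -1.2
  0.4 -0.2 -1.   0.6  0.7  1.6  0.7  0.8]
slots [[0.56669416 0.23716082 0.08      ]
 [0.52167895 0.20850953 0.08      ]] [0.54418655 0.22283518 0.08      ] 0.05335977871856636
32.475943106043005
top rim centre [0.54337061 0.22405444 0.08      ]
top base centre [0.5443943  0.22666115 0.026     ]
```

View pics/ov1.png

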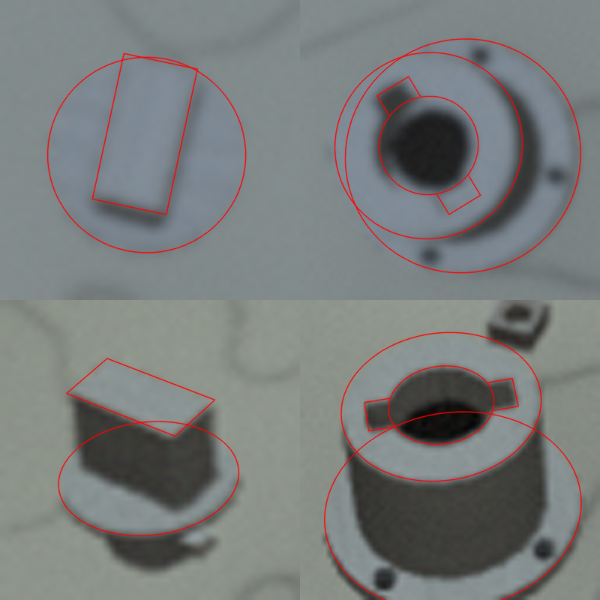

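The overlay matches the side view well, and the top view is offset by about 1 px (within calibration). The wrist range decides which way round to grasp: tool x at 168.7° leaves room for the clockwise turn (joint 6 goes −77° → −100° → −15°). Next is a small planner that suggests rows.

```bash
cat > plan.py <<'E'
from h import *
import sys
from scipy.spatial.transform import Rotation as R
def plan(p,yaw,N,g):
    s=readout.observe(); q=s["position"]; Rm=s["tool_rot"]
    y0=np.degrees(np.arctan2(Rm[1,0],Rm[0,0])); d=yaw-y0; d=(d+180)%360-180
    goal=np.column_stack([[np.cos(np.radians(yaw)),np.sin(np.radians(yaw)),0],[np.sin(np.radians(yaw)),-np.cos(np.radians(yaw)),0],[0,0,-1]])
    D=R.from_matrix(Rm.T@goal).as_rotvec(degrees=True) ; print("pos",q.round(4),"yaw",y0.round(2),"tilt",Rm[:,2].round(4),"dyaw",d.round(2),"rotvec",D.round(2),"t",s["time_s"])
    D=-d if abs(d)>1 else D[2]
    st=(np.array(p)-q)/N; rows=[]
    for i in range(N):
        v=Rm.T@st*1e3; rz=D/N
        rows.append(f"{g:g} {v[0]:.1f} {v[1]:.1f} {v[2]:.1f} 0 0 {rz:.2f}")
        Rm=Rm@R.from_rotvec([0,0,rz],degrees=True).as_matrix()
    for i in range(0,N,5): print("; ".join(rows[i:i+5]))
if __name__=="__main__":
    a=[float(v) for v in sys.argv[1:]]; plan(a[:3],a[3],int(a[4]),a[5])
E
python3 plan.py .648 .0133 .16 168.7 21 0
```

```text
pos [ 0.2341 -0.4974  0.2226] yaw 25.2 tilt [-3.0e-04  1.3e-03 -1.0e+00] dyaw 143.5 rotvec [-1.000e-02 -1.000e-01 -1.435e+02] t 0.1
0 28.2 -13.6 3.0 0 0 -6.83; 0 29.6 -10.2 3.0 0 0 -6.83; 0 30.6 -6.6 3.0 0 0 -6.83; 0 31.2 -2.9 3.0 0 0 -6.83; 0 31.3 0.9 3.0 0 0 -6.83
0 31.0 4.6 3.0 0 0 -6.83; 0 30.2 8.2 3.0 0 0 -6.83; 0 29.0 11.8 3.0 0 0 -6.83; 0 27.4 15.1 3.0 0 0 -6.83; 0 25.4 18.3 3.0 0 0 -6.83
0 23.1 21.2 3.0 0 0 -6.83; 0 20.4 23.8 3.0 0 0 -6.83; 0 17.4 26.0 3.0 0 0 -6.83; 0 14.2 27.9 3.0 0 0 -6.83; 0 10.8 29.4 3.0 0 0 -6.83
0 7.2 30.5 3.0 0 0 -6.83; 0 3.5 31.1 3.0 0 0 -6.83; 0 -0.2 31.3 3.0 0 0 -6.83; 0 -3.9 31.1 3.0 0 0 -6.83; 0 -7.6 30.4 3.0 0 0 -6.83
0 -11.2 29.2 3.0 0 0 -6.83
```

Emit:
arm_command(rows="0 28 -13.6 3 0 0 -6.8; 0 29.6 -10 3 0 0 -6.8; 0 30.6 -6.6 3 0 0 -6.8; 0 31 -3 3 0 0 -6.8; 0 31 1 3 0 0 -6.8")

```text
time_s: 0.52
position: [0.3331, -0.3753, 0.2077]
tool_rot: [[0.507, 0.862, -0.0], [0.862, -0.507, 0.001], [0.0, -0.001, -1.0]]
ft_force: [-0.3, -1.2, 0.2]
grip_width: 0.0852
```

Emit:
arm_command(rows="0 31 4.6 3 0 0 -6.8; 0 30 8 3 0 0 -6.8; 0 29 12 3 0 0 -6.8; 0 27.4 15 3 0 0 -6.8; 0 25.4 18 3 0 0 -6.8")

```text
time_s: 0.93
position: [0.4318, -0.2543, 0.1928]
tool_rot: [[-0.062, 0.998, -0.0], [0.998, 0.062, 0.0], [0.0, -0.0, -1.0]]
ft_force: [0.8, -1.1, -0.7]
grip_width: 0.0858
```

Emit:
arm_command(rows="0 23 21 3 0 0 -6.8; 0 20.4 24 3 0 0 -6.8; 0 17.4 26 3 0 0 -6.8; 0 14 28 3 0 0 -6.8; 0 11 29.4 3 0 0 -6.8")

```text
time_s: 1.35
position: [0.5313, -0.1333, 0.1777]
tool_rot: [[-0.609, 0.793, -0.001], [0.793, 0.609, 0.0], [0.001, -0.0, -1.0]]
ft_force: [0.3, 0.0, 1.1]
grip_width: 0.0852
```

Emit:
arm_command(rows="0 7 30.5 3 0 0 -6.8; 0 3.5 31 3 0 0 -6.8; 0 0 31.3 3 0 0 -6.8; 0 -4 31 3 0 0 -6.8; 0 -7.6 30.4 3 0 0 -6.8")

```text
time_s: 1.77
position: [0.6309, -0.0128, 0.1626]
tool_rot: [[-0.949, 0.317, -0.001], [0.317, 0.949, 0.0], [0.001, -0.0, -1.0]]
ft_force: [0.7, -0.6, 0.2]
grip_width: 0.085
```

```bash
python3 plan.py .648 .0133 .16 168.7 3 0
```

```text
pos [ 0.6309 -0.0128  0.1626] yaw 161.54 tilt [-8.e-04  1.e-04 -1.e+00] dyaw 7.16 rotvec [-0.   -0.05 -7.16] t 1.7667
0 -2.6 10.0 0.9 0 0 -2.39; 0 -3.1 9.9 0.9 0 0 -2.39; 0 -3.5 9.8 0.9 0 0 -2.39
```

Emit:
arm_command(rows="0 -2.6 10 0.9 0 0 -2.4; 0 -3.1 10 0.9 0 0 -2.4; 0 -3.5 9.8 0.9 0 0 -2.4; 0 0 0 20 0 0 0; 0 0 0 20 0 0 0")

```text
time_s: 2.18
position: [0.6481, 0.0124, 0.1203]
tool_rot: [[-0.98, 0.2, 0.002], [0.2, 0.98, -0.0], [-0.002, 0.0, -1.0]]
ft_force: [1.1, -0.7, -0.6]
grip_width: 0.0854
```

Emit:
arm_command(rows="0 0 0 15 0 0 0; 0 0 0 0 0 0 0")

```text
time_s: 2.35
position: [0.6458, 0.0121, 0.1017]
tool_rot: [[-0.98, 0.201, -0.007], [0.201, 0.98, 0.001], [0.007, -0.0, -1.0]]
ft_force: [-0.4, -0.1, -0.1]
grip_width: 0.0853
```

```bash
python3 - <<'E'
from h import *
o=[]
s=eyes.get_image("side")[:,:,::-1]; t=eyes.get_image("top")[:,:,::-1]
cv2.imwrite("pics/a.png",np.hstack([crop(np.ascontiguousarray(s),(277,240),45,400),crop(np.ascontiguousarray(t),(303,193),45,400)]))
E
python3 plan.py .648 .0133 .069 168.7 3 0
```

```text
pos [0.6475 0.0117 0.1054] yaw 168.4 tilt [-9.e-04  1.e-04 -1.e+00] dyaw 0.3 rotvec [-0.   -0.05 -0.3 ] t 2.45
0 -0.1 0.5 12.1 0 0 -0.10; 0 -0.1 0.5 12.1 0 0 -0.10; 0 -0.1 0.5 12.1 0 0 -0.10
```

View pics/a.png

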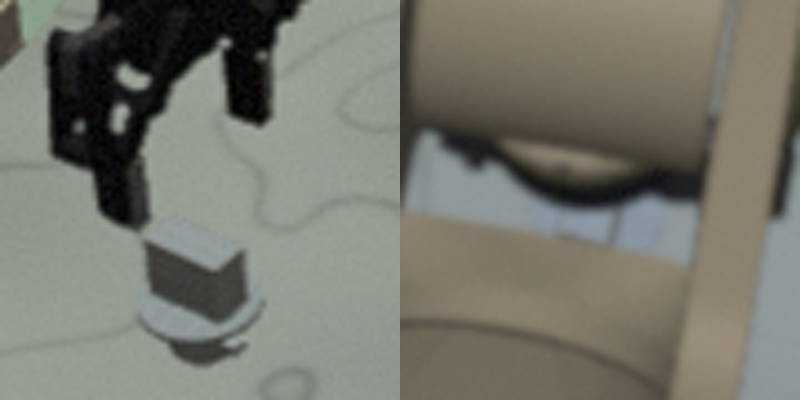

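Run:
```python
from h import *
s=readout.observe();p=s["position"];R=s["tool_rot"]
for d in(-.05,0,.05):
  for z in (.004,.017): 
    u=proj("side",p+R@[0,d,z])[0]; print(d,z,((u-[277,240]+45)*400/90).round())
```

```text
-0.05 0.004 [254. 151.]
-0.05 0.017 [256. 174.]
0 0.004 [190. 206.]
0 0.017 [192. 229.]
0.05 0.004 [122. 265.]
0.05 0.017 [125. 288.]
```

Emit:
arm_command(rows="0 0 1 12 0 0 -0.3; 0 0 0.5 12 0 0 0; 0 0 0 10 0 0 0; 0 0 0 0 0 0 0")

```text
time_s: 2.78
position: [0.6473, 0.0133, 0.0704]
tool_rot: [[-0.981, 0.196, -0.002], [0.196, 0.981, 0.0], [0.002, -0.0, -1.0]]
ft_force: [-0.3, 0.3, -0.8]
grip_width: 0.0858
```

Run:
```python
from h import *
s=np.ascontiguousarray(eyes.get_image("side")[:,:,::-1])
cv2.imwrite("pics/b.png",crop(s,(277,250),40,480))
s=readout.observe();p=s["position"];R=s["tool_rot"];print(p,R[:,2],s["ft_force"])
for d in(-.05,0,.05):
  for z in (.004,.017): 
    u=proj("side",p+R@[0,d,z])[0]; print(d,z,((u-[277,250]+40)*6).round())
```

```text
[0.64772583 0.01318449 0.07137449] [-7.22387215e-04  1.04731896e-04 -9.99999734e-01] [ 0.21456134 -0.51512104 -0.22911901]
-0.05 0.004 [316. 194.]
-0.05 0.017 [318. 223.]
0 0.004 [232. 270.]
0 0.017 [235. 299.]
0.05 0.004 [142. 351.]
0.05 0.017 [146. 380.]
```

View pics/b.png

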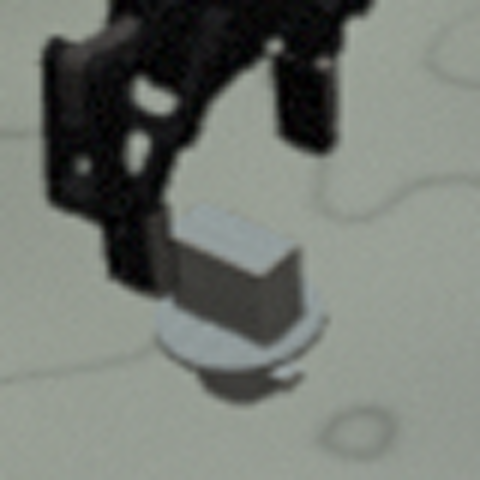

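Fingertips sit at about (135,290) and (310,150) in the crop, straddling the bar but roughly 20 mm higher than predicted. I'll close partway and check the tip height again before gripping.

Emit:
arm_command(rows="0.5 0 0 0 0 0 0; 0.5 0 0 0 0 0 0; 0.5 0 0 0 0 0 0; 0.5 0 0 0 0 0 0; 0.5 0 0 0 0 0 0", squeeze=40)

```text
time_s: 3.25
position: [0.648, 0.0132, 0.0718]
tool_rot: [[-0.981, 0.196, 0.0], [0.196, 0.981, -0.0], [-0.001, 0.0, -1.0]]
ft_force: [-0.3, -0.8, -0.4]
grip_width: 0.0427
```

Run:
```python
from h import *
s=np.ascontiguousarray(eyes.get_image("side")[:,:,::-1])
c=crop(s,(277,250),40,480)
s=readout.observe();p=s["position"];R=s["tool_rot"];w=s["grip_width"];print(p,w,s["ft_force"])
for d in(-w/2,w/2):
  for z in (-.02,-.01,0,.01,.017): 
    u=tuple(int(v) for v in ((proj("side",p+R@[0,d,z])[0]-[277,250]+40)*6).round()); cv2.circle(c,u,2,(0,0,255),-1)
cv2.imwrite("pics/c.png",c)
```

```text
[0.64792286 0.01319617 0.07167332] 0.04275754665720942 [-0.5452918  -0.08958123 -1.16448973]
```

View pics/c.png

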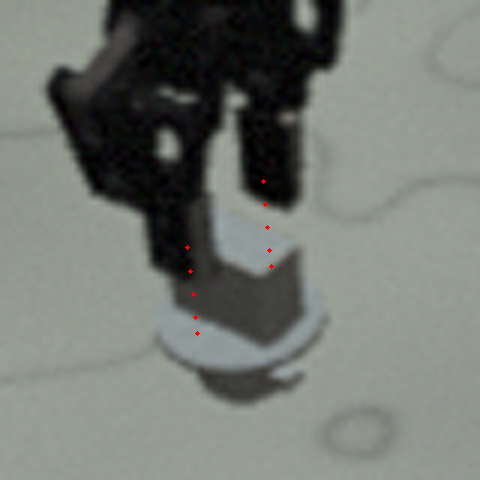

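The tip bottoms at (190,275) and (285,208) correspond to about 10 mm behind the TCP, so they are only level with the bar top. I'll descend 20 mm more while watching the force.

Emit:
arm_command(rows="0.5 0 0 5 0 0 0; 0.5 0 0 5 0 0 0; 0.5 0 0 5 0 0 0; 0.5 0 0 4 0 0 0; 0.5 0 0 0 0 0 0")

```text
time_s: 3.72
position: [0.6473, 0.0133, 0.0511]
tool_rot: [[-0.981, 0.196, -0.002], [0.196, 0.981, 0.0], [0.002, -0.0, -1.0]]
ft_force: [0.0, 0.4, -0.3]
grip_width: 0.0427
```

Run:
```python
from h import *
s=np.ascontiguousarray(eyes.get_image("side")[:,:,::-1])
c=crop(s,(277,250),40,480)
s=readout.observe();p=s["position"];R=s["tool_rot"];w=s["grip_width"];print(p,w,s["ft_force"])
for d in(-w/2,w/2):
  for z in (-.02,-.01,0,.01,.017): 
    u=tuple(int(v) for v in ((proj("side",p+R@[0,d,z])[0]-[277,250]+40)*6).round()); cv2.circle(c,u,2,(0,0,255),-1)
cv2.imwrite("pics/d.png",c)
```

```text
[0.6475368  0.01325804 0.05168061] 0.04292326178101157 [ 0.1252575   0.49121238 -0.98536548]
```

View pics/d.png

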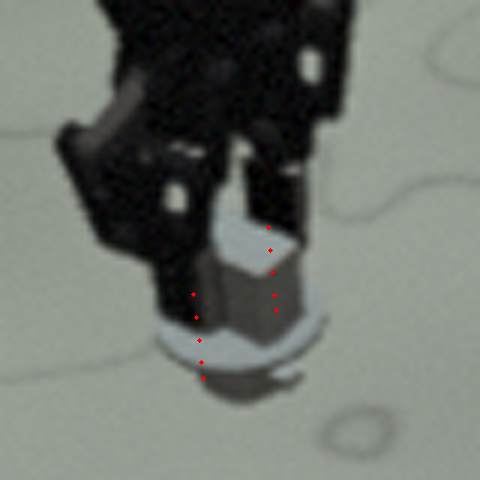

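Left tip is now at about (195,330), just above the flange, with no contact force. The tool centre lies over the bar's middle, so I'll close.

Emit:
arm_command(rows="1 0 0 0 0 0 0; 1 0 0 0 0 0 0; 1 0 0 0 0 0 0; 1 0 0 0 0 0 0; 1 0 0 0 0 0 0", squeeze=80)

```text
time_s: 4.18
position: [0.6481, 0.0132, 0.0528]
tool_rot: [[-0.981, 0.196, 0.001], [0.196, 0.981, -0.0], [-0.001, 0.0, -1.0]]
ft_force: [0.7, -0.6, 2.8]
grip_width: 0.0204
```

Emit:
arm_command(rows="1 0 0 -10 0 0 0; 1 0 0 -20 0 0 0; 1 0 0 -20 0 0 0; 1 0 0 -20 0 0 0; 1 0 0 0 0 0 0")

```text
time_s: 4.6
position: [0.6494, 0.0131, 0.127]
tool_rot: [[-0.981, 0.196, 0.007], [0.196, 0.981, -0.001], [-0.007, 0.0, -1.0]]
ft_force: [0.4, -0.3, -0.6]
grip_width: 0.0202
```

```bash
python3 plan.py .5438 .2235 .135 212.5 8 1
python3 - <<'E'
from h import *
s=np.ascontiguousarray(eyes.get_image("side")[:,:,::-1])
cv2.imwrite("pics/e.png",crop(s,(277,240),60,480))
s=readout.observe();print(s["position"],s["grip_width"],s["ft_force"])
E
```

```text
pos [0.6494 0.0131 0.127 ] yaw 168.71 tilt [ 0.0069 -0.0011 -1.    ] dyaw 43.79 rotvec [ -0.14   0.38 -43.79] t 4.6
1 18.1 23.2 -1.1 0 0 -5.47; 1 15.8 24.8 -1.1 0 0 -5.47; 1 13.3 26.2 -1.1 0 0 -5.47; 1 10.8 27.4 -1.1 0 0 -5.47; 1 8.1 28.3 -1.1 0 0 -5.47
1 5.4 28.9 -1.1 0 0 -5.47; 1 2.6 29.3 -1.1 0 0 -5.47; 1 -0.2 29.4 -1.1 0 0 -5.47
[0.64854856 0.01318206 0.12451477] 0.020321175655826786 [ 0.30117274 -0.32585452 -2.9454941 ]
```

View pics/e.png

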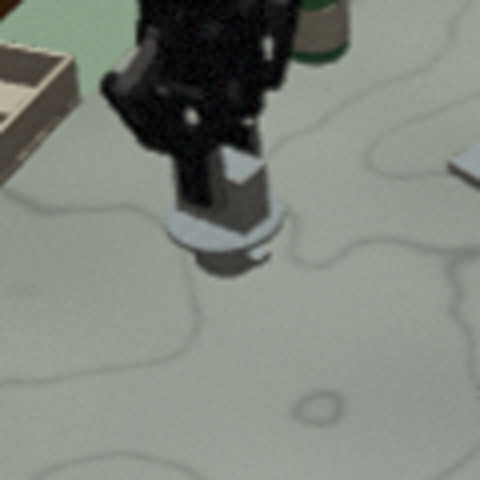

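Cap is gripped and lifted; the bar is between the fingers at (240,190) and the cap hangs upright. Moving over the mount.

Emit:
arm_command(rows="1 18 23 -2 0 0 -5.5; 1 16 25 -2 0 0 -5.5; 1 13 26 -2 0 0 -5.5; 1 11 27.4 -2 0 0 -5.5; 1 8 28.3 -2 0 0 -5.5")

```text
time_s: 5.07
position: [0.5803, 0.1455, 0.131]
tool_rot: [[-0.959, -0.283, -0.003], [-0.283, 0.959, -0.0], [0.003, 0.001, -1.0]]
ft_force: [-0.1, 0.8, -2.0]
grip_width: 0.0201
```

Emit:
arm_command(rows="1 5.4 29 0 0 0 -5.5; 1 2.6 29 0 0 0 -5.4; 1 0 29.4 0 0 0 -5.4; 1 0 0 0 0 0 0; 1 0 0 0 0 0 0")

```text
time_s: 5.48
position: [0.5408, 0.224, 0.1313]
tool_rot: [[-0.842, -0.539, -0.002], [-0.539, 0.842, -0.001], [0.002, 0.001, -1.0]]
ft_force: [0.3, -0.7, -1.2]
grip_width: 0.0203
```

```bash
python3 plan.py .5438 .2235 .125 212.5 2 1
python3 - <<'E'
from h import *
s=np.ascontiguousarray(eyes.get_image("side")[:,:,::-1])
t=np.ascontiguousarray(eyes.get_image("top")[:,:,::-1])
cv2.imwrite("pics/f_s.png",s);cv2.imwrite("pics/f_t.png",t)
st=readout.observe();p=st["position"];R=st["tool_rot"]
c=crop(s,(280,325),48,576); k=6
a=np.linspace(0,2*np.pi,73)
def dr(P,col):
    u=(proj("side",P)-np.array([280,325])+48+.5)*k-.5
    cv2.polylines(c,[np.round(u).astype(int)],True,col,1,cv2.LINE_AA)
for z,r in((.0345,.0),(.0045,.03),(.0345,.014)): dr(p+(R@np.c_[r*np.cos(a),r*np.sin(a),0*a+z].T).T,(0,0,255))
L=np.array([[-22,-11],[-22,11],[22,11],[22,-11]])/1e3
dr(p+(R@np.c_[L,[.0345-.064]*4].T).T,(0,255,255))
for k2 in(-1,1):
    L=np.array([[17,-5],[24,-5],[24,5],[17,5]])*k2/1e3; dr(p+(R@np.c_[L,[.0345-.014]*4].T).T,(0,255,0))
m=[.5438,.2235]
dr(np.c_[m[0]+.036*np.cos(a),m[1]+.036*np.sin(a),0*a+.08],(255,0,0))
cv2.imwrite("pics/f.png",c)
E
```

```text
pos [0.5408 0.224  0.1313] yaw -147.4 tilt [-2.3e-03 -6.0e-04 -1.0e+00] dyaw -0.1 rotvec [ 0.04 -0.13  0.1 ] t 5.4833
1 -1.1 -1.0 3.1 0 0 0.05; 1 -1.1 -1.0 3.1 0 0 0.05
```

View pics/f.png

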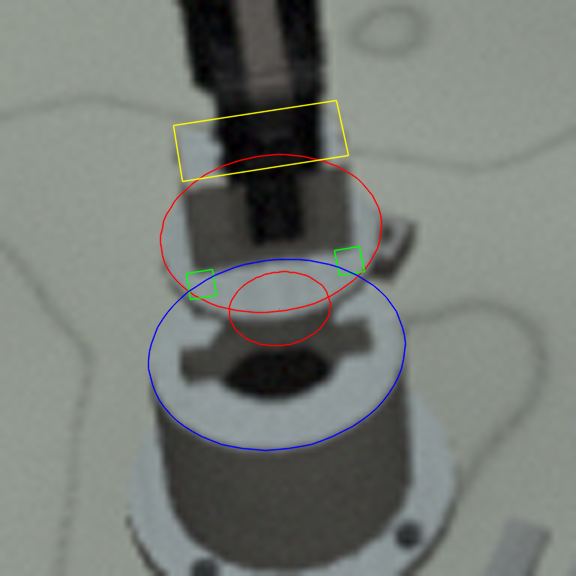

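The cap hangs just above the mount. The slots (200,365)/(350,335) and the lug direction agree, and the overlay of cap and rim matches within a few px. Re-reading the settled pose before fine alignment.

```bash
python3 plan.py .5438 .2235 .131 212.5 1 1
```

```text
pos [0.542  0.2224 0.1316] yaw -147.57 tilt [-1.3e-03 -5.0e-04 -1.0e+00] dyaw 0.07 rotvec [ 0.02 -0.08 -0.07] t 5.5833
1 -2.1 -0.1 0.6 0 0 -0.07
```

Emit:
arm_command(rows="1 -2 0 0 0 0 0; 1 0 0 6 0 0 0; 1 0 0 6 0 0 0; 1 0 0 4 0 0 0; 1 0 0 0 0 0 0")

```text
time_s: 6.0
position: [0.5433, 0.2236, 0.115]
tool_rot: [[-0.844, -0.537, -0.002], [-0.537, 0.844, -0.0], [0.002, 0.001, -1.0]]
ft_force: [-0.3, -0.5, -1.9]
grip_width: 0.0203
```

```bash
python3 plan.py .5438 .2235 .112 212.5 1 1
```

```text
pos [0.5433 0.2236 0.115 ] yaw -147.54 tilt [-2.5e-03 -5.0e-04 -1.0e+00] dyaw 0.04 rotvec [ 0.05 -0.13 -0.04] t 6.0
1 -0.4 -0.4 3.0 0 0 -0.04
```

Emit:
arm_command(rows="1 0 0 2 0 0 0; 1 0 0 2 0 0 0; 1 0 0 2 0 0 0; 1 0 0 1 0 0 0; 1 0 0 0 0 0 0")

```text
time_s: 6.42
position: [0.5437, 0.2241, 0.1092]
tool_rot: [[-0.843, -0.537, -0.0], [-0.537, 0.843, -0.0], [0.0, 0.0, -1.0]]
ft_force: [-0.1, 0.0, -0.7]
grip_width: 0.0205
```

Emit:
arm_command(rows="1 0 0 1 0 0 0; 1 0 0 1 0 0 0; 1 0 0 1 0 0 0; 1 0 0 0 0 0 0; 1 0 0 0 0 0 0")

```text
time_s: 6.83
position: [0.5437, 0.2241, 0.1064]
tool_rot: [[-0.843, -0.537, -0.0], [-0.537, 0.843, -0.0], [0.0, 0.0, -1.0]]
ft_force: [-0.0, 0.3, -1.7]
grip_width: 0.0201
```

Emit:
arm_command(rows="1 0 0 1 0 0 0; 1 0 0 1 0 0 0; 1 0 0 1 0 0 0; 1 0 0 1 0 0 0; 1 0 0 0 0 0 0")

```text
time_s: 7.25
position: [0.5436, 0.224, 0.1022]
tool_rot: [[-0.843, -0.537, -0.0], [-0.537, 0.843, -0.0], [0.0, 0.0, -1.0]]
ft_force: [-0.4, -1.7, -2.4]
grip_width: 0.0207
```

Emit:
arm_command(rows="1 0 0 1 0 0 0; 1 0 0 1 0 0 0; 1 0 0 0.5 0 0 0; 1 0 0 0 0 0 0")

```text
time_s: 7.58
position: [0.5439, 0.2241, 0.1002]
tool_rot: [[-0.843, -0.537, 0.0], [-0.537, 0.843, 0.0], [-0.0, -0.0, -1.0]]
ft_force: [-1.3, -0.7, 2.4]
grip_width: 0.0208
```

The force rises by about 4 N at exactly the expected plunger height, so the lugs are in the slots. Pushing on to flush.

Emit:
arm_command(rows="1 0 0 1.5 0 0 0; 1 0 0 1.5 0 0 0; 1 0 0 1.5 0 0 0; 1 0 0 1 0 0 0; 1 0 0 0 0 0 0")

```text
time_s: 8.0
position: [0.5439, 0.2241, 0.0945]
tool_rot: [[-0.843, -0.537, 0.0], [-0.537, 0.843, 0.0], [-0.0, -0.0, -1.0]]
ft_force: [-1.1, 0.3, 5.5]
grip_width: 0.0203
```

Emit:
arm_command(rows="1 0 0 1.5 0 0 0; 1 0 0 1.5 0 0 0; 1 0 0 1.5 0 0 0; 1 0 0 0 0 0 0; 1 0 0 0 0 0 0")

```text
time_s: 8.42
position: [0.5439, 0.2241, 0.0905]
tool_rot: [[-0.843, -0.537, 0.001], [-0.537, 0.843, 0.0], [-0.001, -0.0, -1.0]]
ft_force: [-1.8, -0.8, 8.6]
grip_width: 0.0205
```

Emit:
arm_command(rows="1 0 0 1 0 0 0; 1 0 0 0.5 0 0 0; 1 0 0 0 0 0 0; 1 0 0 0 0 0 0")

```text
time_s: 8.75
position: [0.544, 0.2241, 0.0891]
tool_rot: [[-0.843, -0.537, 0.001], [-0.537, 0.843, 0.0], [-0.001, -0.0, -1.0]]
ft_force: [-2.4, 0.0, 8.1]
grip_width: 0.0201
```

Run:
```python
from h import *
s=np.ascontiguousarray(eyes.get_image("side")[:,:,::-1])
cv2.imwrite("pics/g.png",crop(s,(280,335),40,480))
st=readout.observe();print(st["position"],st["ft_force"],st["q"],st["wrist_torque"])
```

```text
[0.54398205 0.22408626 0.08912174] [-2.47544287 -1.3369005   8.59082245] [ 1.08678116e+01  3.26704415e+01  7.94278661e+01  6.54345565e-04
  6.78447740e+01 -1.11631424e+02] [-0.01554873  0.53528511 -0.02180103]
```

View pics/g.png

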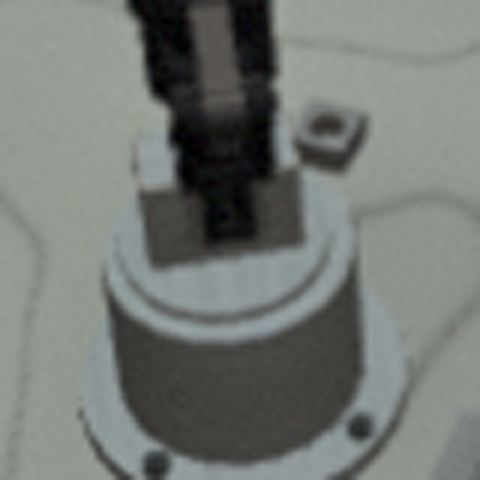

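The cap's flange sits essentially on the rim (edge seen around (220,320)), with the bar still held. Now I'll turn clockwise, which is +z in tool axes.

Emit:
arm_command(rows="1 0 0 0 0 0 4; 1 0 0 0 0 0 4; 1 0 0 0 0 0 4; 1 0 0 0 0 0 4; 1 0 0 0 0 0 4")

```text
time_s: 9.22
position: [0.5445, 0.2241, 0.0894]
tool_rot: [[-0.977, -0.213, 0.003], [-0.213, 0.977, 0.0], [-0.003, -0.0, -1.0]]
ft_force: [-0.5, -1.0, 8.6]
grip_width: 0.0201
```

Emit:
arm_command(rows="1 0 0 0 0 0 4; 1 0 0 0 0 0 4; 1 0 0 0 0 0 4; 1 0 0 0 0 0 4; 1 0 0 0 0 0 4")

```text
time_s: 9.63
position: [0.5446, 0.2241, 0.0894]
tool_rot: [[-0.991, 0.134, 0.003], [0.134, 0.991, 0.0], [-0.003, 0.001, -1.0]]
ft_force: [-1.0, -0.3, 8.4]
grip_width: 0.0203
```

```bash
python3 - <<'E'
from h import *
st=readout.observe();print(st["position"],st["ft_force"],st["q"],st["wrist_torque"])
E
python3 plan.py .544 .2241 .0891 127.5 10 1 | head -1
```

```text
[0.54461716 0.22413898 0.08937759] [-1.01508496 -0.32478066  8.4102951 ] [ 1.08643194e+01  3.26667428e+01  7.93842978e+01 -6.98574431e-03
  6.77910796e+01 -7.14346114e+01] [-0.00591758  0.11565668  0.00684987]
pos [0.5446 0.2241 0.0894] yaw 172.3 tilt [ 2.7e-03  4.0e-04 -1.0e+00] dyaw -44.8 rotvec [ 0.1   0.13 44.8 ] t 9.6333
```

Emit:
arm_command(rows="1 0 0 0 0 0 4; 1 0 0 0 0 0 4; 1 0 0 0 0 0 4; 1 0 0 0 0 0 4; 1 0 0 0 0 0 4")

```text
time_s: 10.05
position: [0.5446, 0.2242, 0.0894]
tool_rot: [[-0.885, 0.465, 0.003], [0.465, 0.885, 0.0], [-0.002, 0.002, -1.0]]
ft_force: [-0.0, -1.3, 8.4]
grip_width: 0.02
```

Emit:
arm_command(rows="1 0 0 0 0 0 4; 1 0 0 0 0 0 4; 1 0 0 0 0 0 4; 1 0 0 0 0 0 4; 1 0 0 0 0 0 2")

```text
time_s: 10.47
position: [0.5447, 0.2242, 0.0894]
tool_rot: [[-0.698, 0.716, 0.003], [0.716, 0.698, 0.001], [-0.002, 0.002, -1.0]]
ft_force: [-0.5, -0.6, 9.1]
grip_width: 0.0201
```

```bash
python3 - <<'E'
from h import *
st=readout.observe();print(st["position"],st["ft_force"],st["q"],st["wrist_torque"])
E
python3 plan.py .544 .2241 .0891 127.5 10 1 | head -1
```

```text
[0.54466515 0.22419139 0.08940446] [-0.45111089 -0.61865974  9.05565927] [ 1.08664325e+01  3.26666067e+01  7.93792207e+01 -2.06069684e-03
  6.77872903e+01 -3.34276898e+01] [-0.00255506  0.07108124  0.07287201]
pos [0.5447 0.2242 0.0894] yaw 134.29 tilt [ 2.9e-03  5.0e-04 -1.0e+00] dyaw -6.79 rotvec [0.14 0.09 6.79] t 10.4667
```

Emit:
arm_command(rows="1 0 0 0.3 0 0 2; 1 0 0 0.3 0 0 2; 1 0 0 0 0 0 1; 1 0 0 0 0 0 0")

```text
time_s: 10.8
position: [0.5447, 0.2242, 0.0889]
tool_rot: [[-0.635, 0.772, 0.003], [0.772, 0.635, 0.001], [-0.001, 0.003, -1.0]]
ft_force: [-0.4, -0.4, 8.8]
grip_width: 0.0203
```

```bash
python3 - <<'E'
from h import *
st=readout.observe();print(st["position"],st["ft_force"],st["q"][5],st["wrist_torque"],st["joint_efforts"][5])
E
python3 plan.py .544 .2241 .0891 127.5 10 1 | head -1
```

```text
[0.54470752 0.22421844 0.08885178] [-0.4448499  -0.44226054  8.80720478] -28.576393237903243 [0.06324033 0.1121908  0.01237833] 0.2729341294616461
pos [0.5447 0.2242 0.0889] yaw 129.44 tilt [ 3.e-03  6.e-04 -1.e+00] dyaw -1.94 rotvec [0.16 0.08 1.94] t 10.8
```

Emit:
arm_command(rows="1 0 0 0.3 0 0 1; 1 0 0 0 0 0 1; 1 0 0 0 0 0 1; 1 0 0 0 0 0 0")

```text
time_s: 11.13
position: [0.5442, 0.224, 0.0888]
tool_rot: [[-0.595, 0.804, 0.002], [0.804, 0.595, -0.0], [-0.001, 0.002, -1.0]]
ft_force: [-2.3, -1.9, 12.4]
grip_width: 0.0206
```

```bash
python3 - <<'E'
from h import *
st=readout.observe();print(st["position"],st["ft_force"],st["q"][5],st["wrist_torque"],st["joint_efforts"][5])
E
python3 plan.py .544 .2241 .0891 127.5 10 1 | head -1
```

```text
[0.54423725 0.22398966 0.08882368] [-2.33373958 -1.91635363 12.37173056] -25.610634790194755 [-0.18060091  0.5977708   0.3443633 ] 0.5681647919118404
pos [0.5442 0.224  0.0888] yaw 126.49 tilt [ 2.1e-03 -1.0e-04 -1.0e+00] dyaw 1.01 rotvec [ 0.09  0.08 -1.01] t 11.1333
```

Emit:
arm_command(rows="1 0 0 0 0 0 1; 1 0 0 0 0 0 0; 1 0 0 0 0 0 0; 1 0 0 0 0 0 0; 1 0 0 0 0 0 0")

```text
time_s: 11.55
position: [0.5443, 0.224, 0.0888]
tool_rot: [[-0.582, 0.813, 0.002], [0.813, 0.582, -0.0], [-0.002, 0.002, -1.0]]
ft_force: [-2.4, -0.7, 11.9]
grip_width: 0.0203
```

```bash
python3 - <<'E'
from h import *
s=np.ascontiguousarray(eyes.get_image("side")[:,:,::-1])
cv2.imwrite("pics/i.png",crop(s,(280,335),40,480))
st=readout.observe();print(st["position"],st["ft_force"],st["q"][5],st["wrist_torque"],st["grip_width"],st["time_s"])
E
python3 plan.py .544 .2241 .0891 127.5 10 1 | head -1
```

```text
[0.54425882 0.2239875  0.08879782] [-2.76261159 -1.68953821 12.68394104] -24.699921252010597 [-0.20040471  0.60041107  0.72552278] 0.020538455364393575 11.6
pos [0.5443 0.224  0.0888] yaw 125.59 tilt [ 2.2e-03 -4.0e-04 -1.0e+00] dyaw 1.91 rotvec [ 0.09  0.09 -1.91] t 11.6
```

View pics/i.png

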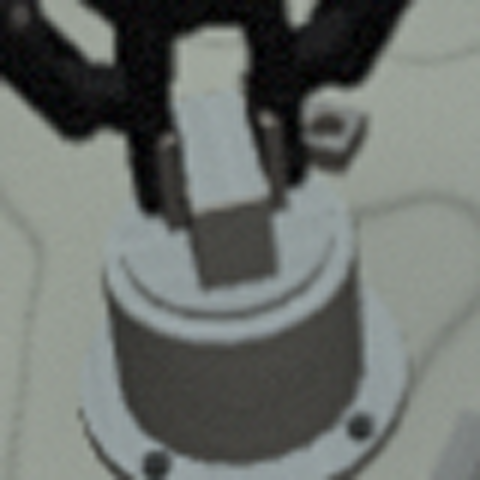

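The torque climbs 0.01 → 0.34 → 0.73 N m over the last few degrees, so the stop is met. The picture shows the bar turned to (235,200), nearly square to the slots, the flange seated, and the nut still in place. Handing in.

```bash
python3 -c "
from h import *
s=readout.observe();print(s['time_s'],s['position'],s['ft_force'],abs(s['qvel']).max())
print(env.close_job())"
```

```text
11.6 [0.54425882 0.2239875  0.08879782] [-2.76261159 -1.68953821 12.68394104] 0.09100406948460503
the job is handed in; nothing more can be done
None
```

The cap is in the mount, pushed down flush and turned clockwise to its stop. I handed the job in at 11.6 s with the gripper still holding the cap and pressing down.

**Insertion:** The lugs went down through the slots on the first try. The spring force of about 4 N appeared at the expected height and rose to about 10 N near the bottom.

**Last checks:**
- **Turn:** the tool had turned about 87° from its slot-aligned pose. Over the final degrees the twist torque rose from 0.01 to 0.34 to 0.73 N m, which is the stop.
- **Push:** the downward push reads about 12.7 N, or roughly 14 N after allowing for the reading with the cap hanging free. The tool height puts the cap within about 0.5 mm of flush.
- **Grip:** the fingers are closed on the bar at an opening of about 20.5 mm, set to squeeze with 80 N, and the arm was practically still.
- **Picture:** the last side view shows the flange seated, the bar nearly square to the slots and the nut still in place. I did not look at the other bystanders again; I saw no sign that the arm touched them.

**What disagreed:**
- The fingertips looked about 20 mm farther back than the text says, so I set the grasp height from the camera.
- The two cameras differed by 1–2 mm on the mount's position, so I used the average.
- The gripper reads about 20.5 mm on a bar described as 22 mm wide.

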